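Take the folded bowl's height with a sprung gauge

ROBOT

A 6-joint arm with a two-finger parallel gripper is mounted at the origin on the work surface. World frame = base frame: x ahead of the robot, y to its left, z up, the work surface at z = 0. Lengths are in m, angles in rad, forces in N, time in s.
With the tool pointing down it reaches from about 0.35 to 0.85 m from the base axis. Payload 8.1 kg.
Tool frame: the origin (TCP) lies on the mounting face of the last link; the fingertips stand 186 mm ahead of it and the grasp point (between the pads) lies 167 mm ahead of it; z points along the fingers, y is the line along which they close (so a half turn about z gives the same grasp; the last joint's range is limited). The gripper opens to 93 mm and grips with 3 to 60 N. Pads are 15 mm wide; open, the fingers measure 128 mm over their backs; the gripper's body (75 mm by 188 mm) begins 65 mm behind the grasp point.
Start: joints at [-1.34, 0.13, 1.488, -0, 1.523, -0.085], TCP at [0.186, -0.57, 0.405] pointing down, gripper open.
Joint ranges: [-2.96, 2.96], [-0.89, 2.26], [0.02, 2.5], [-1.34, 4.48], [0, 2.73], [-2.66, 2.66]. Speed limits (rad/s): [2.39, 2.39, 2.79, 3.14, 3.14, 3.14].

INTERFACE

Orientations are given as a rotation vector (axis times angle).
In Python, from plant import * gives the robot as it stands. The module is installed in compiled form; this text tells all that it offers.
- The arm moves only by the tool arm_command, never from a script. Its argument "increments" is a list of rows, each a list of 6 numbers: the shift along the tool's x, y, z in units of 0.2 m (1.0 is 0.2 m), then the turn, a rotation vector about the tool's x, y, z in units of pi rad (1.0 is pi rad). A call has exactly 5 rows; each row is the pose to reach, as a shift and turn from the pose commanded when the call began, along the tool's axes at that moment, turning the shorter way round; what a row does not reach only later rows make up. A row lasts 1/8 s, in which the tool goes at most 62.5 mm and 10.7 degrees, less where a joint would pass 70% of its speed; a pose out of reach is approached as far as the arm can. A call with a number of a shift or a turn outside -1 to 1 is refused whole. A call with a gripper value outside its range is refused whole. "fingers" is the closure, from -1 (fully open) to 1 (shut), set as the call begins (left out, the last holds). The fingers move at their own pace and stop on an object; "force" is the grip in N (left out, the last holds). Time passes only in rows, so rows that repeat a pose let the fingers close, or fill a call up. It gives the time, the measured TCP pose, the force, the opening and the grip force at its end, in the units of the state.
- read_state(): the state, without advancing time (a new reading comes with each control period).
- read_camera(name): name is "side" or "top" or "wrist"; returns a dict with "image" (384x512x3 uint8, red, green, blue), "fx", "fy", "cx", "cy" (pixels), "T" (4x4, takes a point from camera to world coordinates). Camera axes: x right, y down, z forward; pixel columns grow to the right and rows downward; lengths in m; the calibration is good to about 2 mm. A picture is of the moment at which its call begins. There is no depth.
- close_job(): hands the job in; it is judged then, once.
The state is a dict: "t": time; "q": joint angles; "dq": joint speeds; "joint_torque": joint torques, N m; "tool_pos": TCP position; "orientation": TCP orientation; "force": force on the tool from outside, world axes, zero at the start; "wrist_torque": the same for the moment, N m; "opening": finger opening in m; "gripper_force": force on a finger pad.
Only numpy, scipy, OpenCV 4.12 (cv2) and the standard library are available. Lean on these libraries where they do the work, as an engineer would, in place of code of your own. Each camera call takes 0.05 s, during which the arm holds its last target. There are 200 camera calls.

TASK

I want to know how much shelf gap the folded green bowl needs. Move the bowl, upside down as it is, to stand flat on the counter with the middle of its upturned base under the height gauge's foot, and let go of it. Then lower the gauge's carriage gently by its knob until the sprung foot rests on the bowl and has been pushed about half-way (6 mm) into its holder, and leave it like that, without ramming the foot onto the bowl or shifting the other things on the counter.

Things in the scene. Friction and masses are not known exactly. Their poses are not given: they have to be found in the camera images.
- gauge: height gauge fixed to the counter. Origin on the counter, right below the foot's axis, z up. Its base (84 wide, 22 high, 100 to 170 from the origin along +x) and square steel column (18 wide, 255 high, 106 to 124) stand on its +x side. An aluminium carriage slides on the column; its arm (24 wide) reaches over the origin with a black knob on top and the sprung foot below. Other sides are open
- gauge_carriage (a joint): how far (m) the carriage is slid down from its top, 0 to 0.10. A brake holds it where it is left: about 4 N pushes it down, plus the foot's spring. Height of the foot's tip above the counter = 0.130 - gauge_carriage + gauge_foot
- gauge_foot (a joint): how far (m) the sprung foot is pushed up into its holder: 0 fully out, 0.012 hard stop. Its spring takes 3 N to start and 6 N at the stop. The foot is a steel disc 22 dia, 5 thick, under a 28 dia holder tube; the gap between them is 15 when fully out
- foot_tip (a point): centre of the underside of the gauge's foot
- knob_top (a point): centre of the top of the carriage's black knob: upright cylinder 28 dia, 36 high above the arm, right over the foot; pinch it from above or press on it. 94 above the tip of the fully extended foot
- bowl: loose green collapsible bowl, 180 g, upside down. Origin: on its axis, at the rim's underside. Rim ring 120 dia, 30 high; the stiffly telescoping tiers end in a flat upturned base 60 dia, 42 to 62 above the counter as the fold happens to be (not reported: feel it). A tab sticks out along its -x, 56 to 99 from the axis, 18 wide, 12 to 22 above the counter; pinch its width 82 from the axis
- pepper_mill: bystander: stainless steel flask-shaped pepper mill, 52 dia x 168 high; origin at centre of its underside
- butter_crock: bystander: round lidded glass butter crock, 94 dia x 96 high; origin at centre of its underside
- tart_tin: bystander: small fluted aluminium tart tin, 94 dia x 22 high; origin at centre of its underside
- mug: bystander: white mug, 80 dia x 92 high; origin at centre of its underside
- jar: bystander: amber glass jar with a steel cap, 72 dia x 110 high; origin at centre of its underside
- spoon: bystander: wooden spoon lying flat on the counter, about 200 long

How it is judged:
By the outcome, as a careful person would: the job done as asked, in the order asked, and still so for the second after the job is handed in, with the robot touching nothing.
It also fails if it takes over 64 s, if anything falls off the work surface, if the arm or the gripper's body presses on something with over 40 N, if the wrist force passes 120 N, or if a joint passes its speed limit or range.

## Working session

There is one attempt and no reset: what is moved stays moved. The work goes in short steps, Python scripts to look and compute and a tool call to move; the robot and the scene stay as the last step left them, time stands still between calls to the robot, and variables do not carry over. Pictures are saved under pics/ and viewed, at most 10 in all, crops included, and the job is handed in when it is done.

Besides the shell and the picture viewer there is one more tool, called after "Emit:" as a command line: name --pt "numbers of a row" for each row, then --argument value for the rest. arm_command: Moves the arm, as the interface text tells. Shifts and turns lie within -1 to 1; 1 stands for 0.2 m of shift or pi rad of turn. Its arguments: {"type":"object","properties":{"increments":{"type":"array","items":{"type":"array","items":{"type":"number","minimum":-1,"maximum":1}}},"fingers":{"type":"number"},"force":{"type":"number"}},"required":["increments"]}

```bash
mkdir -p pics; cat > h.py <<'E'
from plant import *
import numpy as np, cv2
from scipy.spatial.transform import Rotation as R
def snap(name,fn):
    c=read_camera(name); cv2.imwrite('pics/'+fn,c['image'][:,:,::-1]); np.savez('pics/'+fn+'.npz',**c); return c
def load(fn): return dict(np.load('pics/'+fn+'.npz'))
def ray(c,u,v):
    d=c['T'][:3,:3]@np.array([(u-c['cx'])/c['fx'],(v-c['cy'])/c['fy'],1]); return c['T'][:3,3],d
def at(c,u,v,z):
    o,d=ray(c,u,v); return o+d*(z-o[2])/d[2]
def proj(c,p):
    q=np.linalg.inv(c['T'])@np.r_[p,1]; return [float(c['fx']*q[0]/q[2]+c['cx']),float(c['fy']*q[1]/q[2]+c['cy'])]
E
python3 - <<'E'
from h import *
a=snap('top','t0.png');b=snap('side','s0.png')
for c in(a,b):print(c['T'].round(3),c['fx'],c['cx'],c['cy'])
s=read_state();print(s['tool_pos'],s['orientation'],s['force'],s['opening'])
E
```

```text
[[ 2.000e-03 -9.970e-01  8.000e-02  5.070e-01]
 [-1.000e+00 -1.000e-03  8.000e-03 -4.800e-02]
 [-8.000e-03 -8.000e-02 -9.970e-01  1.643e+00]
 [ 0.000e+00  0.000e+00  0.000e+00  1.000e+00]] 403.43620992058374 251.53441075933856 196.20170542483356
[[-0.905 -0.279  0.32   0.106]
 [-0.424  0.572 -0.702  1.041]
 [ 0.013 -0.772 -0.636  1.112]
 [ 0.     0.     0.     1.   ]] 481.1748904193468 259.79406485929803 186.86750673813484
[ 0.18629539 -0.57012209  0.40381302] [-3.10088589e+00 -4.93706664e-01  2.14392972e-04] [-0.58034728 -0.23923297  0.31425733] 0.09305439555589096
```

View pics/t0.png

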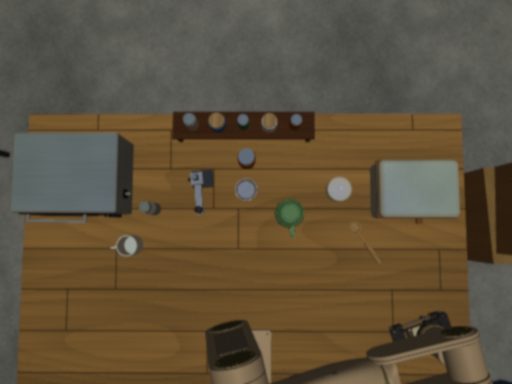

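View pics/s0.png

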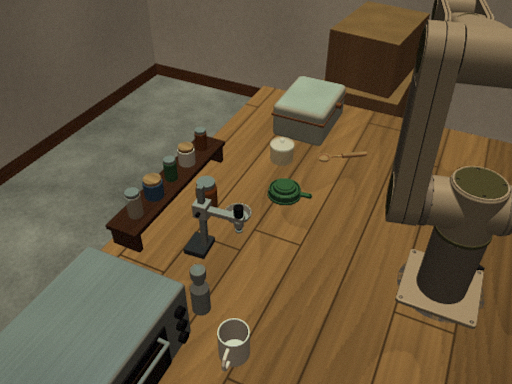

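The top view shows the gauge (column about (200,178), knob about (198,209)), the bowl at (289,213) with its tab at (293,232), the tin at (246,190) and the jar at (246,157). The side view agrees. I'll enlarge both.

```bash
python3 - <<'E'
from h import *
a=load('t0.png')['image'][140:250,180:320,::-1]; b=load('s0.png')['image'][165:265,180:320,::-1]
a=cv2.resize(a,None,fx=4,fy=4,interpolation=2); b=cv2.resize(b,None,fx=4,fy=4,interpolation=2)
im=np.zeros((600,800,3),np.uint8)
c=cv2.resize(np.vstack([a[:,:,:],b]),None,fx=.7,fy=.7); print(c.shape)
cv2.imwrite('pics/z.png',np.clip(c*1.6,0,255).astype(np.uint8))
t=load('t0.png');s=load('s0.png')
for z,uv in((.05,(289,212)),(.02,(293,232)),(.22,(198,209)),(.0,(246,190)),(.255,(196,178))): print(z,uv,at(t,*uv,z))
E
```

```text
(588, 392, 3)
0.05 (289, 212) [ 0.57229455 -0.18274418  0.05      ]
0.02 (293, 232) [ 0.49343677 -0.20086355  0.02      ]
0.22 (198, 209) [0.57541308 0.15301636 0.22      ]
0.0 (246, 190) [ 0.66408201 -0.01163147  0.        ]
0.255 (196, 178) [0.68132874 0.1563821  0.255     ]
```

View pics/z.png

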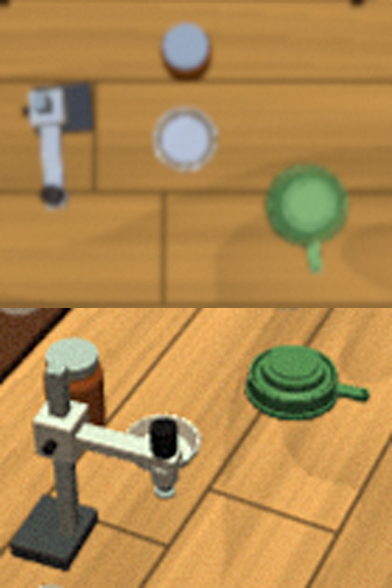

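The enlargement shows the knob top near top-view pixel (199,208.5), the foot tip near side-view (238,231), and the bowl tab pointing toward the robot. Next I'll triangulate.

```bash
python3 - <<'E'
from h import *
from scipy.optimize import least_squares
t=load('t0.png');s=load('s0.png')
T=lambda x,y:(180+x/2.8,140+y/2.8); S=lambda x,y:(180+x/2.8,165+(y-308)/2.8)
def tri(a,b):
    f=lambda p:np.r_[np.subtract(proj(t,p),a),np.subtract(proj(s,p),b)]
    r=least_squares(f,[.5,0,.1]);return r.x.round(4),r.fun.round(1)
print('knob',tri(T(53,190),S(163,424)))
print('coltop',tri(T(42,103),S(56,370)))
print('bowlbase',tri(T(308,202),S(289,357)))
print('tabtip',tri(T(316,271),S(367,394)))
print('jar',tri(T(186,46),S(75,352)))
g=at(s,*S(163,494),.13);print('foot tip@.13',g, at(s,*S(163,494),.12))
# colour segmentation for bowl
im=t['image'].astype(int); m=(im[...,1]>im[...,0]*1.25)&(im[...,1]>im[...,2]*1.2)
m[:190]=0;m[250:]=0;m[:,:260]=0;m[:,330:]=0
ys,xs=np.nonzero(m);w=ys<226
print('n',len(xs),xs.min(),xs.max(),ys.min(),ys.max())
k=ys>228;print('tab px',xs[k].mean(),ys[k].mean())
u0=(xs[w].min()+xs[w].max())/2;print('bowl c',u0,at(t,u0,ys.min()+ (xs[w].max()-xs[w].min())/2,.025),'tab',at(t,xs[k].mean(),ys[k].mean(),.022))
q=read_state();print(R.from_rotvec(q['orientation']).as_matrix().round(3))
E
```

```text
knob (array([0.5786, 0.1505, 0.2109]), array([ 0.2,  0.4, -0.3, -0. ]))
coltop (array([0.6892, 0.1621, 0.2491]), array([-0.4, -0.8,  0.7,  0.1]))
bowlbase (array([ 0.5736, -0.1856,  0.0544]), array([-0.2, -0.5,  0.5,  0. ]))
tabtip (array([ 0.4743, -0.2002,  0.0196]), array([ 0.,  0., -0., -0.]))
jar (array([ 0.782 , -0.0157,  0.1118]), array([ 0.1,  0.2, -0.2, -0. ]))
foot tip@.13 [0.57078257 0.16644626 0.13      ] [0.57551542 0.1575407  0.12      ]
n 559 276 302 201 235
tab px 292.0 232.0
bowl c 289.0 [ 0.56530137 -0.18482056  0.025     ] tab [ 0.49344545 -0.1966775   0.022     ]
[[ 0.951  0.311 -0.   ]
 [ 0.311 -0.951  0.002]
 [ 0.    -0.002 -1.   ]]
```

Emit:
arm_command --pt "0.25 -0.16 0 0 0 0.01" --pt "0.5 -0.32 0 0 0 0.02" --pt "0.75 -0.5 0 0 0 0.03" --pt "1 -0.65 0 0 0 0.053" --pt "1 -0.65 0 0 0 0.053" --fingers -1 --force 40

```text
t: 0.72
tool_pos: [0.3382, -0.3818, 0.4045]
orientation: [-3.131, -0.241, -0.001]
force: [-0.0, -0.8, 0.8]
opening: 0.0933
gripper_force: 0.0
```

```bash
cat >> h.py <<'E'
def to(p,yaw):
    s=read_state();M=R.from_rotvec(s['orientation']).as_matrix()
    cy,sy=np.cos(yaw),np.sin(yaw);D=np.array([[cy,sy,0],[sy,-cy,0],[0,0,-1]])
    print('t',round(s['t'],2),'tcp',s['tool_pos'].round(4),'inc',((M.T@(np.array(p)-s['tool_pos']))/.2).round(3),(R.from_matrix(M.T@D).as_rotvec()/np.pi).round(4),'F',np.round(s['force'],1),'op',round(s['opening'],4))
E
python3 -c "
from h import *
to([.491,-.197,.33],.15)"
```

```text
t 0.72 tcp [ 0.3382 -0.3818  0.4045] inc [ 0.896 -0.796  0.374] [-0.0003 -0.0002  0.0012] F [-0.  -0.8  0.8] op 0.0933
```

Emit:
arm_command --pt "0.22 -0.2 0.09 0 0 0" --pt "0.45 -0.4 0.18 0 0 0" --pt "0.67 -0.6 0.27 0 0 0" --pt "0.896 -0.796 0.374 0 0 0.001" --pt "0.896 -0.796 0.374 0 0 0.001"

```text
t: 1.35
tool_pos: [0.4905, -0.1982, 0.3274]
orientation: [-3.13, -0.237, 0.005]
force: [-1.0, -0.2, -0.2]
opening: 0.0929
gripper_force: 0.0
```

```bash
python3 - <<'E'
from h import *
c=snap('wrist','w1.png')
to([.491,-.197,.191],.15)
print(c['T'].round(3),c['fx'])
im=c['image'].astype(int); m=(im[...,1]>im[...,0]*1.25)&(im[...,1]>im[...,2]*1.2)
print(m.sum())
print(proj(c,[.572,-.185,.03]),proj(c,[.474,-.2,.022]),proj(c,[.491,-.197,.022]))
E
```

```text
t 1.4 tcp [ 0.4899 -0.1997  0.3284] inc [ 0.009 -0.012  0.687] [-0.0004  0.0008 -0.0002] F [-0.3 -0.7  0.6] op 0.093
[[ 0.152 -0.952 -0.267  0.564]
 [-0.988 -0.146 -0.039 -0.188]
 [-0.002  0.27  -0.963  0.307]
 [ 0.     0.     0.     1.   ]] 283.5059541029145
12649
[249.92647713190783, 102.48011613576513] [250.09858355950178, 201.2853830751938] [249.7016418076825, 185.4229755378611]
```

View pics/w1.png

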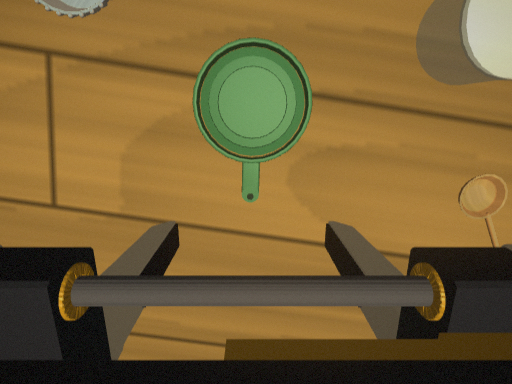

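The wrist view shows the rim ellipse centred near (252.5,101) and the tab end near (250.5,202), close to the prediction.

```bash
python3 - <<'E'
from h import *
c=load('w1.png')
im=c['image'].astype(int); m=((im[...,1]>im[...,0]*1.2)&(im[...,1]>im[...,2]*1.15)).astype(np.uint8)
n,l,st,ce=cv2.connectedComponentsWithStats(m);i=1+st[1:,4].argmax();m=l==i;print(st[i])
L=at(c,193.5,101,.028);Rr=at(c,312,101,.028);print('L',L,'R',Rr,np.linalg.norm(L-Rr),(L+Rr)/2)
F=at(c,253,38,.03);print('far',F)
ys,xs=np.nonzero(m);k=(ys>172)&(ys<195);print('tab',xs[k].mean(),ys[k].mean());p=at(c,xs[k].mean(),ys[k].mean(),.022)
e=at(c,250.5,ys.max(),.02);print(p,'tip',e)
k=(ys>60)&(ys<140);u=xs[k];
b=at(c,252.5,102,.052);print('base c',b)
C=b;d=C-p;print('yaw',np.arctan2(d[1],d[0]),np.hypot(*(C-e)[:2]))
E
```

```text
[  193    38   119   164 11678]
L [ 0.56534735 -0.13243628  0.028     ] R [ 0.58219058 -0.24231371  0.028     ] 0.11116089049329733 [ 0.57376897 -0.187375    0.028     ]
far [ 0.62600154 -0.17954169  0.03      ]
tab 250.0 183.41509433962264
[ 0.49316905 -0.19698379  0.022     ] tip [ 0.47375034 -0.20045525  0.02      ]
base c [ 0.57205448 -0.18738836  0.052     ]
yaw 0.12104288565468044 0.09916878409361607
```

Emit:
arm_command --pt "0.0 0 0.2 0 0 0" --pt "0.005 -0.005 0.4 0 0 0.002" --pt "0.005 -0.005 0.55 0 0 0.003" --pt "0.005 -0.005 0.68 0 0 0.003" --pt "0.005 -0.005 0.68 0 0 0.003"

```text
t: 2.02
tool_pos: [0.4887, -0.2007, 0.1922]
orientation: [-3.133, -0.212, 0.006]
force: [0.5, 0.8, -1.0]
opening: 0.093
gripper_force: 0.0
```

Emit:
arm_command --pt "0 0 0 0 0 0" --pt "0 0 0 0 0 0" --pt "0 0 0 0 0 0" --pt "0 0 0 0 0 0" --pt "0 0 0 0 0 0" --fingers 1 --force 30

```text
t: 2.65
tool_pos: [0.4906, -0.1993, 0.1941]
orientation: [3.134, 0.215, 0.0]
force: [-0.4, 0.1, -0.3]
opening: 0.0478
gripper_force: 0.0
```

Emit:
arm_command --pt "0 0 0 0 0 0" --pt "0 0 0 0 0 0" --pt "0 0 0 0 0 0" --pt "0 0 0 0 0 0" --pt "0 0 0 0 0 0"

```text
t: 3.28
tool_pos: [0.4904, -0.1993, 0.1939]
orientation: [-3.134, -0.215, 0.0]
force: [-0.3, 0.4, 0.1]
opening: 0.0177
gripper_force: 30.0
```

```bash
python3 - <<'E'
from h import *
c=snap('wrist','w2.png')
to([.491,-.197,.191],.14)
E
```

```text
t 3.33 tcp [ 0.4904 -0.1994  0.1939] inc [ 0.004 -0.011  0.014] [-0.0001  0.     -0.001 ] F [-1.1  0.3 -1.1] op 0.0176
```

Emit:
arm_command --pt "0 0 -0.03 0 0 0" --pt "0 0 -0.07 0 0 0" --pt "-0.05 -0.05 -0.07 0 0 0" --pt "-0.12 -0.1 -0.07 0 0 0" --pt "-0.2 -0.2 -0.07 0 0 0"

```text
t: 3.95
tool_pos: [0.4453, -0.1654, 0.2087]
orientation: [3.134, 0.214, 0.002]
force: [-1.0, 0.2, -1.7]
opening: 0.018
gripper_force: 29.9
```

```bash
python3 - <<'E'
from h import *
c=snap('wrist','w3.png')
cv2.imwrite('pics/ww.png',np.hstack([cv2.resize(load('w2.png')['image'],(400,300)),cv2.resize(c['image'],(400,300))])[:,:,::-1])
to([.45,.14,.206],.1)
E
```

```text
t 4.0 tcp [ 0.4432 -0.1634  0.2076] inc [ 0.241 -1.498  0.01 ] [-0.0006  0.0007  0.0117] F [ 0.9  1.2 -3.7] op 0.0175
```

View pics/ww.png

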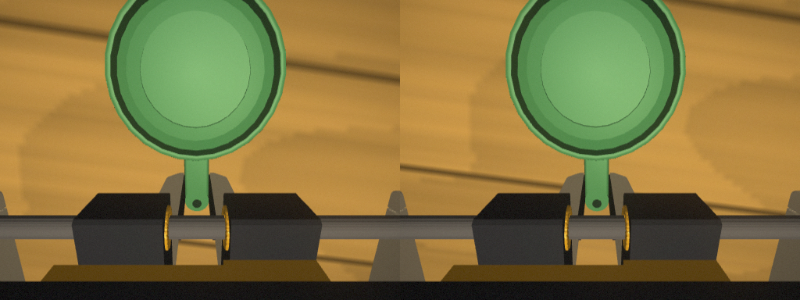

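Both frames show the tab held the same way before and after the lift, with no tilt. I'll carry the bowl across in front of the tin.

Emit:
arm_command --pt "0.02 -0.12 0 0 0 0" --pt "0.05 -0.3 0 0 0 0" --pt "0.08 -0.5 0 0 0 0.002" --pt "0.1 -0.7 0 0 0 0.005" --pt "0.1 -0.8 0 0 0 0.01"

```text
t: 4.62
tool_pos: [0.4434, -0.0024, 0.2085]
orientation: [-3.137, -0.167, -0.001]
force: [-0.6, -0.2, -2.3]
opening: 0.0179
gripper_force: 29.9
```

Emit:
arm_command --pt "0.02 -0.18 0 0 0 0" --pt "0.04 -0.36 0 0 0 0" --pt "0.06 -0.52 0 0 0 0" --pt "0.08 -0.64 0 0 0 0" --pt "0.08 -0.7 0 0 0 0"

```text
t: 5.25
tool_pos: [0.4448, 0.1379, 0.2085]
orientation: [-3.137, -0.167, -0.001]
force: [0.3, 0.1, -1.4]
opening: 0.0177
gripper_force: 29.9
```

```bash
python3 - <<'E'
from h import *
c=snap('wrist','w4.png');d=snap('side','s4.png')
to([.497,.142,.206],.1)
g=cv2.resize(d['image'][150:290,150:337],(534,400),interpolation=2)
w=cv2.resize(c['image'][:200],(512,200))
im=np.zeros((600,534,3),np.uint8);im[:400]=g;im[400:,:512]=w
cv2.imwrite('pics/v4.png',np.clip(im[:,:,::-1]*1.4,0,255).astype(np.uint8))
E
```

```text
t 5.35 tcp [0.4445 0.1376 0.2082] inc [0.263 0.006 0.011] [-0.     -0.0001  0.0021] F [ 0.  -0.3 -1.2] op 0.0179
```

View pics/v4.png

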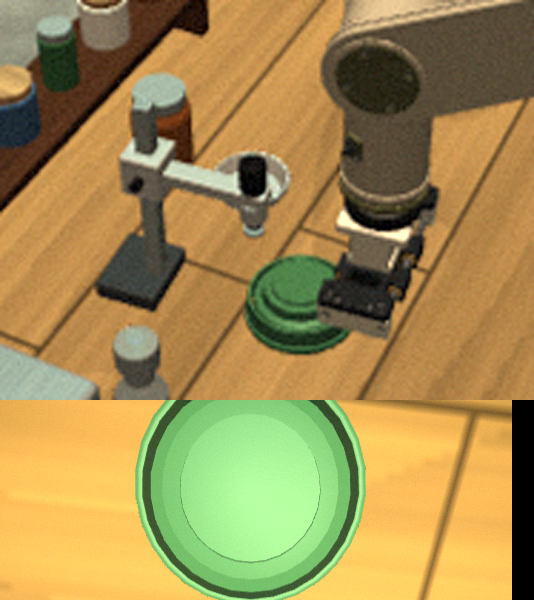

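The bowl is held level in front of the gauge. In the side crop the knob top is at (255,160), the foot tip at (254,234), and the base-top corners at about (98,287), (128,238), (186,254) and (158,297). I'll fit the gauge pose jointly to these.

```bash
python3 - <<'E'
from h import *
from scipy.optimize import least_squares
t=load('t0.png');s=load('s4.png')
im=t['image'].astype(float).sum(2)[198:220,188:210]
print(im.astype(int)[4:18,4:18])
S=lambda x,y:np.array((150+x*187/534,150+y*.35))
w=np.clip(200-im,0,None);ys,xs=np.mgrid[198:220,188:210];w[:, :]*=(abs(xs-198.5)<6)&(abs(ys-208.5)<7)
k=np.array([(w*xs).sum()/w.sum(),(w*ys).sum()/w.sum()]);print('dark centroid',k)
def f(p,full=1):
    x,y,a,h=p;c,d=np.cos(a),np.sin(a)
    W=lambda u,v,z:[x+c*u-d*v,y+d*u+c*v,z]
    r=[proj(t,W(0,0,h-.012))-k,proj(s,W(0,0,h))-S(255,160),proj(s,W(0,0,h-.094))-S(254,234)]
    q=[(100,42,98,287),(170,42,128,238),(170,-42,186,254),(100,-42,158,297)]
    for i,j,u,v in q:r.append((proj(s,W(i/1e3,j/1e3,.022))-S(u,v))*.7)
    return np.ravel(r)
for sw in (1,):
    r=least_squares(f,[.577,.15,.1,.21]);print(r.x.round(4),r.fun.reshape(-1,2).round(1))
E
```

```text
[[217 214 227 274 327 357 365 366 362 333 262 217 217 219]
 [212 214 222 265 327 358 363 364 362 331 260 219 218 218]
 [212 215 217 260 318 342 349 353 353 326 262 217 219 219]
 [214 213 213 234 275 294 297 306 317 309 256 222 218 218]
 [213 210 196 190 197 197 198 217 247 256 232 217 218 214]
 [195 193 170 138 124 118 123 140 160 176 185 193 201 198]
 [181 171 138 105  96  99 107 112 111 108 139 179 185 184]
 [194 174 136  94  91  94 108 114 106  88 132 187 197 195]
 [219 204 156 113  91 101 107 111 105 101 143 199 214 220]
 [234 221 187 143 121 109 110 110 105 128 182 212 222 232]
 [239 234 219 194 178 159 141 134 136 185 229 228 232 238]
 [244 244 242 237 240 233 212 197 198 230 257 243 239 246]
 [244 243 246 247 264 273 259 247 244 249 257 246 246 248]
 [244 242 243 248 255 264 263 255 250 243 249 244 244 249]]
dark centroid [197.97478775 209.24337535]
[ 0.5709  0.1739 -0.1756  0.2297] [[ -5.8   1.1]
 [ -2.9   1.2]
 [ -2.   -0.2]
 [ 13.2   1.4]
 [ -6.2   6.6]
 [ -8.2  -8. ]
 [ 10.6 -12.2]]
```

```bash
python3 - <<'E'
from h import *
from scipy.optimize import least_squares
t=load('t0.png');s=load('s4.png')
S=lambda x,y:np.array((150+x*187/534,150+y*.35))
k=np.array([198.2,209.])
def f(p,q5=1):
    x,y,a,h=p;c,d=np.cos(a),np.sin(a)
    W=lambda u,v,z:[x+c*u-d*v,y+d*u+c*v,z]
    r=[proj(t,W(0,0,h-.012))-k,proj(s,W(0,0,h))-S(255,160),proj(s,W(0,0,h-.094))-S(254,234)]
    q=[(100,42,158,297),(170,42,98,287),(170,-42,128,238),(100,-42,186,254)]
    for i,j,u,v in q:r.append((proj(s,W(i/1e3,j/1e3,.022))-S(u,v))*q5)
    return np.ravel(r)
for w in (1,.3,.01):
    r=least_squares(f,[.577,.15,.1,.21],args=(w,));print(r.x.round(4),(r.fun.reshape(-1,2)/1).round(1).tolist())
E
```

```text
[0.5717 0.1546 0.1205 0.2152] [[0.0, 1.3], [0.1, 0.8], [0.9, -1.0], [-0.8, 2.0], [-0.9, 0.0], [-0.1, -1.2], [-0.1, -1.7]]
[0.5737 0.1544 0.1192 0.2141] [[0.1, 0.7], [-0.5, 0.9], [0.3, -1.0], [-0.4, 0.5], [-0.4, -0.1], [-0.2, -0.5], [-0.2, -0.6]]
[0.5742 0.1542 0.1196 0.2138] [[0.2, 0.6], [-0.7, 0.9], [0.2, -1.0], [-0.0, 0.0], [-0.0, -0.0], [-0.0, -0.0], [-0.0, -0.0]]
```

Emit:
arm_command --pt "0.05 -0.003 0 0 0 0" --pt "0.11 -0.006 0 0 0 0" --pt "0.17 -0.01 0 0 0 0" --pt "0.22 -0.012 0 0 0 0" --pt "0.239 -0.012 0 0 0 0"

```text
t: 5.98
tool_pos: [0.4927, 0.1442, 0.2079]
orientation: [-3.137, -0.165, -0.0]
force: [0.3, -0.6, -2.2]
opening: 0.0174
gripper_force: 29.9
```

Emit:
arm_command --pt "0 0 0.01 0 0 0" --pt "0 0 0.03 0 0 0" --pt "0 0 0.05 0 0 0" --pt "0 0 0.065 0 0 0" --pt "0 0 0.07 0 0 0"

```text
t: 6.6
tool_pos: [0.4917, 0.1443, 0.1938]
orientation: [3.137, 0.165, -0.001]
force: [-3.7, -0.3, 2.7]
opening: 0.0176
gripper_force: 30.0
```

```bash
python3 - <<'E'
from h import *
c=snap('wrist','w5.png');d=snap('side','s5.png')
to([.492,.1453,.194],.106)
g=cv2.resize(d['image'][170:275,190:330],(600,450),interpolation=2)
w=cv2.resize(c['image'][:150],(512,150))
im=np.zeros((600,600,3),np.uint8);im[:450]=g;im[450:,:512]=w
cv2.imwrite('pics/v5.png',np.clip(im[:,:,::-1]*1.4,0,255).astype(np.uint8))
E
```

```text
t 6.7 tcp [0.4919 0.1443 0.194 ] inc [ 0.001 -0.005  0.   ] [ 0.      0.     -0.0002] F [-0.4  0.9 -0.4] op 0.0177
```

View pics/v5.png

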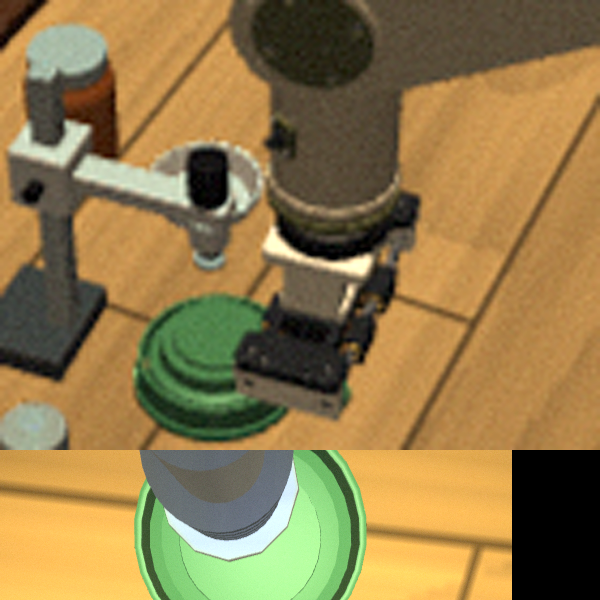

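In the wrist view the foot disc is centred near (232,46) with its bottom edge at v≈112. The base circle spans u=179..321. The foot looks slightly left of the bowl axis in the image.

```bash
python3 - <<'E'
from h import *
from scipy.optimize import least_squares
c=load('w5.png');s=load('s5.png')
for z in(.115,.118,.12,.122,.125):
    L=at(c,166,46,z);Q=at(c,299,46,z);b=at(c,231,112,z);n=at(c,231,46,z)
    M=(L+Q)/2; print(z,'mid',M.round(4),'dia',np.linalg.norm(L-Q).round(4),'bottom',b.round(4))
S=lambda x,y:np.array((190+x*140/600,170+y*105/450))
for z in(.118,.12,.122):print('side tip',z,at(s,*S(209,262),z))
L=at(c,179,88,.052);Q=at(c,321,88,.052);print('base',L,Q,np.linalg.norm(L-Q),(L+Q)/2)
print(c['T'][:3,3])
st=read_state();M=R.from_rotvec(st['orientation']).as_matrix();print('axis',st['tool_pos']+M@[.0824,-.001,0])
E
```

```text
0.115 mid [0.5769 0.1555 0.115 ] dia 0.025 bottom [0.565  0.1547 0.115 ]
0.118 mid [0.5763 0.1553 0.118 ] dia 0.0237 bottom [0.565  0.1545 0.118 ]
0.12 mid [0.5759 0.1551 0.12  ] dia 0.0228 bottom [0.565  0.1544 0.12  ]
0.122 mid [0.5755 0.1549 0.122 ] dia 0.022 bottom [0.565  0.1543 0.122 ]
0.125 mid [0.5749 0.1547 0.125 ] dia 0.0207 bottom [0.565  0.1541 0.125 ]
side tip 0.118 [0.57556634 0.15397167 0.118     ]
side tip 0.12 [0.57462157 0.15575638 0.12      ]
side tip 0.122 [0.5736768  0.15754109 0.122     ]
base [0.57182377 0.18076255 0.052     ] [0.57793547 0.12372158 0.052     ] 0.05736745263315446 [0.57487962 0.15224206 0.052     ]
[0.56523909 0.15071639 0.17358664]
axis [0.57369357 0.15396327 0.19400272]
```

Emit:
arm_command --pt "0.005 -0.005 0 0 0 0" --pt "0.009 -0.009 0 0 0 0" --pt "0.009 -0.009 0 0 0 0" --pt "0.009 -0.009 0 0 0 0" --pt "0.009 -0.009 0 0 0 0"

```text
t: 7.32
tool_pos: [0.4936, 0.1463, 0.194]
orientation: [-3.137, -0.165, -0.0]
force: [1.4, 0.8, -0.3]
opening: 0.0175
gripper_force: 30.0
```

Emit:
arm_command --pt "0 0 0.002 0 0 0" --pt "0 0 0.002 0 0 0" --pt "0 0 0.002 0 0 0" --pt "0 0 0.002 0 0 0" --pt "0 0 0.002 0 0 0" --fingers -0.2

```text
t: 7.95
tool_pos: [0.4935, 0.1463, 0.1936]
orientation: [-3.137, -0.165, -0.0]
force: [-0.7, -0.0, 0.4]
opening: 0.0552
gripper_force: 0.0
```

Emit:
arm_command --pt "-0.06 0 0 0 0 0" --pt "-0.16 0 0 0 0 0" --pt "-0.28 0 0 0 0 0" --pt "-0.4 0 0 0 0 0" --pt "-0.4 0 -0.1 0 0 0"

```text
t: 8.57
tool_pos: [0.4106, 0.1374, 0.2114]
orientation: [3.136, 0.166, -0.009]
force: [1.0, 0.7, -0.3]
opening: 0.0556
gripper_force: 0.0
```

```bash
python3 - <<'E'
from h import *
c=snap('wrist','w6.png');d=snap('side','s6.png')
to([.4,.154,.42],.106)
g=cv2.resize(d['image'][170:275,190:330],(600,450),interpolation=2)
im=np.zeros((600,800,3),np.uint8);im[:450,:600]=g;im[450:,:]=0
im[450:,:200]=cv2.resize(c['image'],(200,150))
cv2.imwrite('pics/v6.png',np.clip(im[:,:,::-1]*1.4,0,255).astype(np.uint8))
E
```

```text
t 8.68 tcp [0.414  0.138  0.2151] inc [-0.058 -0.087 -1.025] [-0.0001 -0.001  -0.0002] F [0.4 0.3 0.3] op 0.0558
```

View pics/v6.png

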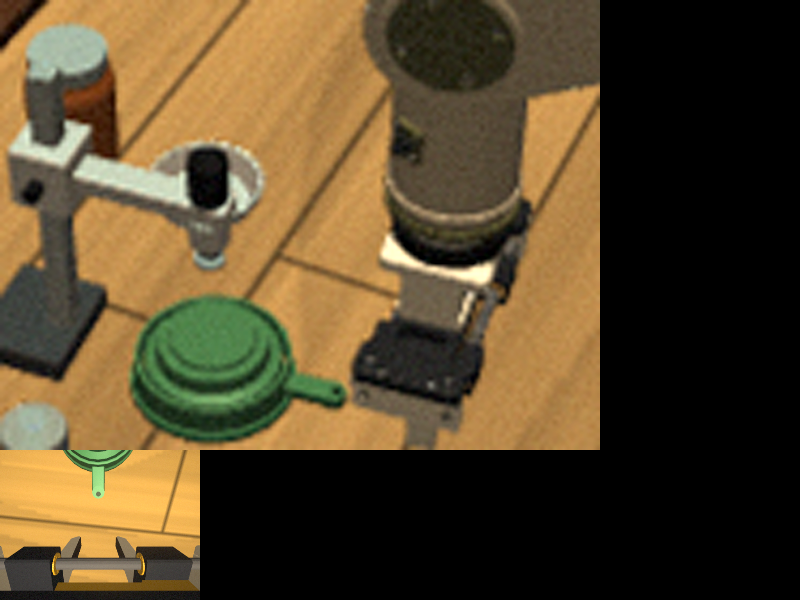

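Emit:
arm_command --pt "0 0 -0.2 0 0 0" --pt "0 0 -0.45 0 0 0" --pt "0 -0.02 -0.7 0 0 0" --pt "0 -0.04 -0.9 0 0 0" --pt "0 -0.08 -1.0 0 0 0"

```text
t: 9.3
tool_pos: [0.4126, 0.154, 0.4155]
orientation: [-3.137, -0.164, -0.005]
force: [-0.6, 0.7, 0.3]
opening: 0.0559
gripper_force: 0.0
```

```bash
python3 - <<'E'
from h import *
c=snap('wrist','w7.png');s=load('s6.png')
S=lambda x,y:np.array((190+x*140/600,170+y*105/450))
for z in(.044,.048):print('base c',at(s,*S(208,335),z))
to([.5755,.155,.42],.12)
print(proj(c,[.5755,.155,.214]))
E
```

```text
base c [0.57805974 0.15309198 0.044     ]
base c [0.5762918  0.15641734 0.048     ]
t 9.35 tcp [0.4127 0.1549 0.4172] inc [ 0.809  0.085 -0.01 ] [-0.0004 -0.0016 -0.0047] F [-0.2  0.8  3. ] op 0.0558
[279.0182470680498, -56.40543261328753]
```

Emit:
arm_command --pt "0.15 0.015 -0.02 0 0 0" --pt "0.35 0.035 -0.02 0 0 -0.004" --pt "0.55 0.055 -0.02 0 0 -0.004" --pt "0.75 0.075 -0.02 0 0 -0.004" --pt "0.81 0.085 -0.02 0 0 -0.004"

```text
t: 9.98
tool_pos: [0.5764, 0.1538, 0.4141]
orientation: [3.136, 0.184, -0.006]
force: [-0.2, 0.0, 0.4]
opening: 0.0558
gripper_force: 0.0
```

```bash
python3 - <<'E'
from h import *
c=snap('wrist','w8.png')
to([.5755,.155,.369],.12)
print(proj(c,[.5755,.155,.214]))
cv2.imwrite('pics/v8.png',np.clip(c['image'][:,:,::-1]*1.5,0,255).astype(np.uint8))
E
```

```text
t 10.03 tcp [0.5765 0.1536 0.4145] inc [-0.003 -0.007  0.227] [ 0.0001  0.0011 -0.0008] F [-1.7 -0.6 -0.2] op 0.0558
[247.1952068196693, 225.52705572132743]
```

View pics/v8.png

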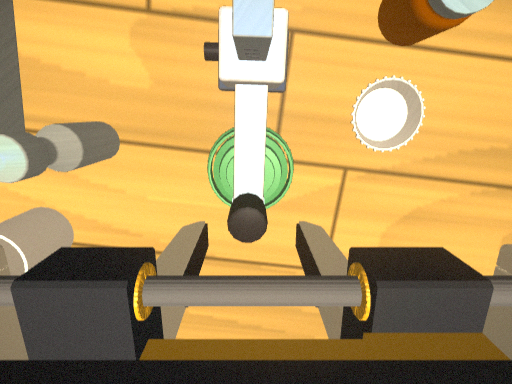

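The knob top is at (248,222), matching the prediction, and it sits between the fingers. I'll descend and pinch it.

Emit:
arm_command --pt "0 -0.005 0.05 0 0 0" --pt "0 -0.007 0.1 0 0 0" --pt "0 -0.007 0.16 0 0 0" --pt "0 -0.007 0.21 0 0 0" --pt "0 -0.007 0.225 0 0 0"

```text
t: 10.65
tool_pos: [0.5745, 0.1553, 0.3714]
orientation: [3.136, 0.185, -0.002]
force: [-0.0, 0.5, 0.7]
opening: 0.056
gripper_force: 0.0
```

Emit:
arm_command --pt "0 0 0 0 0 0" --pt "0 0 0 0 0 0" --pt "0 0 0 0 0 0" --pt "0 0 0 0 0 0" --pt "0 0 0 0 0 0" --fingers 1 --force 40

```text
t: 11.28
tool_pos: [0.575, 0.1563, 0.373]
orientation: [-3.134, -0.186, -0.001]
force: [0.2, 6.5, -0.3]
opening: 0.0276
gripper_force: 40.0
```

Emit:
arm_command --pt "0 0 0 0 0 0" --pt "0 0 0 0 0 0" --pt "0 0 0 0 0 0" --pt "0 0 0 0 0 0" --pt "0 0 0 0 0 0"

```text
t: 11.9
tool_pos: [0.575, 0.1563, 0.3731]
orientation: [-3.134, -0.186, -0.001]
force: [-1.4, 6.8, -0.3]
opening: 0.0276
gripper_force: 40.0
```

Emit:
arm_command --pt "0 0.005 0.03 0 0 0" --pt "0 0.006 0.08 0 0 0" --pt "0 0.006 0.13 0 0 0" --pt "0 0.006 0.18 0 0 0" --pt "0 0.006 0.2 0 0 0"

```text
t: 12.52
tool_pos: [0.575, 0.156, 0.3331]
orientation: [-3.132, -0.187, -0.002]
force: [-1.9, 9.3, 3.1]
opening: 0.0273
gripper_force: 40.0
```

Emit:
arm_command --pt "0 0 0.01 0 0 0" --pt "0 0 0.025 0 0 0" --pt "0 0 0.04 0 0 0" --pt "0 0 0.055 0 0 0" --pt "0 0 0.07 0 0 0"

```text
t: 13.15
tool_pos: [0.575, 0.156, 0.3195]
orientation: [-3.132, -0.187, -0.002]
force: [-2.8, 11.2, 2.8]
opening: 0.0271
gripper_force: 40.0
```

```bash
python3 - <<'E'
from h import *
from scipy.optimize import least_squares
to([.5755,.155,.369],.12)
print(proj(snap('side','s9.png'),[.5755,.156,.067]))
E
```

```text
t 13.15 tcp [0.575  0.156  0.3195] inc [ 0.002  0.004 -0.248] [-0.0012 -0.0004 -0.0003] F [-2.8 11.2  2.8] op 0.0271
[238.7353568832655, 243.76134217134324]
```

Emit:
arm_command --pt "0 -0.004 0.004 0 0 0" --pt "0 -0.008 0.008 0 0 0" --pt "0 -0.012 0.012 0 0 0" --pt "0 -0.015 0.016 0 0 0" --pt "0 -0.015 0.02 0 0 0"

```text
t: 13.82
tool_pos: [0.575, 0.1568, 0.3147]
orientation: [3.136, 0.185, 0.001]
force: [0.1, 0.8, 2.7]
opening: 0.0276
gripper_force: 40.0
```

Emit:
arm_command --pt "0 0 0.004 0 0 0" --pt "0 0 0.008 0 0 0" --pt "0 0 0.012 0 0 0" --pt "0 0 0.016 0 0 0" --pt "0 0 0.02 0 0 0"

```text
t: 14.45
tool_pos: [0.575, 0.1569, 0.3106]
orientation: [3.136, 0.185, 0.001]
force: [3.6, -3.1, 3.3]
opening: 0.0274
gripper_force: 40.0
```

Emit:
arm_command --pt "0 0 0.004 0 0 0" --pt "0 0 0.008 0 0 0" --pt "0 0 0.012 0 0 0" --pt "0 0 0.016 0 0 0" --pt "0 0 0.02 0 0 0"

```text
t: 15.08
tool_pos: [0.5749, 0.1569, 0.3066]
orientation: [3.136, 0.185, 0.001]
force: [3.1, -3.7, 3.0]
opening: 0.0277
gripper_force: 40.0
```

Emit:
arm_command --pt "0 0.002 0.003 0 0 0" --pt "0 0.003 0.006 0 0 0" --pt "0 0.003 0.009 0 0 0" --pt "0 0.003 0.012 0 0 0" --pt "0 0.003 0.015 0 0 0"

```text
t: 15.7
tool_pos: [0.575, 0.1567, 0.3037]
orientation: [-3.136, -0.185, -0.001]
force: [4.7, 1.0, 2.9]
opening: 0.0272
gripper_force: 40.0
```

Emit:
arm_command --pt "0 0 0.003 0 0 0" --pt "0 0 0.006 0 0 0" --pt "0 0 0.008 0 0 0" --pt "0 0 0.01 0 0 0" --pt "0 0 0.012 0 0 0"

```text
t: 16.32
tool_pos: [0.575, 0.1567, 0.3013]
orientation: [-3.136, -0.185, -0.001]
force: [5.1, -0.0, 4.1]
opening: 0.0274
gripper_force: 40.0
```

Emit:
arm_command --pt "0 0 0.002 0 0 0" --pt "0 0 0.004 0 0 0" --pt "0 0 0.006 0 0 0" --pt "0 0 0.008 0 0 0" --pt "0 0 0.01 0 0 0"

```text
t: 16.95
tool_pos: [0.5749, 0.1567, 0.2993]
orientation: [-3.136, -0.185, -0.001]
force: [5.3, 0.6, 2.5]
opening: 0.0269
gripper_force: 40.0
```

Emit:
arm_command --pt "0 0 0.002 0 0 0" --pt "0 0 0.004 0 0 0" --pt "0 0 0.006 0 0 0" --pt "0 0 0.008 0 0 0" --pt "0 0 0.01 0 0 0"

```text
t: 17.58
tool_pos: [0.5749, 0.1567, 0.2977]
orientation: [-3.136, -0.185, -0.001]
force: [2.8, -0.2, 6.8]
opening: 0.0273
gripper_force: 40.0
```

Emit:
arm_command --pt "0 0 0.002 0 0 0" --pt "0 0 0.003 0 0 0" --pt "0 0 0.005 0 0 0" --pt "0 0 0.006 0 0 0" --pt "0 0 0.008 0 0 0"

```text
t: 18.2
tool_pos: [0.5749, 0.1567, 0.2962]
orientation: [-3.136, -0.185, -0.001]
force: [3.2, -0.4, 7.3]
opening: 0.0271
gripper_force: 40.0
```

Emit:
arm_command --pt "0 0 0.004 0 0 0" --pt "0 0 0.008 0 0 0" --pt "0 0 0.012 0 0 0" --pt "0 0 0.016 0 0 0" --pt "0 0 0.018 0 0 0"

```text
t: 18.82
tool_pos: [0.575, 0.1567, 0.2927]
orientation: [-3.136, -0.185, -0.001]
force: [2.0, -0.6, 8.3]
opening: 0.0272
gripper_force: 40.0
```

Emit:
arm_command --pt "0 0 0 0 0 0" --pt "0 0 0 0 0 0" --pt "0 0 0 0 0 0" --pt "0 0 0 0 0 0" --pt "0 0 0 0 0 0"

```text
t: 19.45
tool_pos: [0.5749, 0.1567, 0.2927]
orientation: [-3.136, -0.185, -0.001]
force: [3.3, 0.3, 6.7]
opening: 0.0274
gripper_force: 40.0
```

```bash
python3 - <<'E'
from h import *
d=snap('side','s10.png');e=load('s6.png')
f=lambda d,y:cv2.resize(d['image'][y:y+60,205:275],(400,343),interpolation=2)
cv2.imwrite('pics/v10.png',np.clip(np.hstack([f(e,195),f(d,215)])[:,:,::-1]*1.5,0,255).astype(np.uint8))
E
```

```text
(no output)
```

View pics/v10.png

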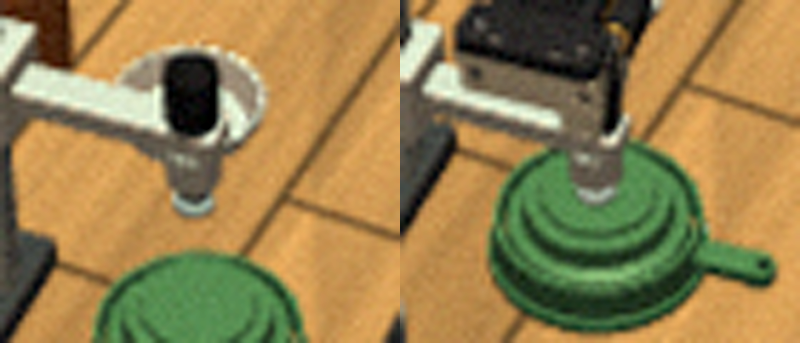

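The right half shows the foot resting on the middle of the base with the gap roughly halved. Force is steady near 7–8 N, as expected. I'll release and retreat.

Emit:
arm_command --pt "0 0 0 0 0 0" --pt "0 0 0 0 0 0" --pt "0 0 0 0 0 0" --pt "0 0 0 0 0 0" --pt "0 0 0 0 0 0" --fingers -0.2

```text
t: 20.12
tool_pos: [0.5747, 0.1565, 0.2918]
orientation: [3.136, 0.185, -0.001]
force: [0.5, 0.3, 0.8]
opening: 0.0557
gripper_force: 0.0
```

Emit:
arm_command --pt "0 0 -0.05 0 0 0" --pt "0 0 -0.15 0 0 0" --pt "0 0 -0.3 0 0 0" --pt "0 0 -0.5 0 0 0" --pt "0 0 -0.6 0 0 0"

```text
t: 20.75
tool_pos: [0.5753, 0.1566, 0.4165]
orientation: [-3.135, -0.185, -0.009]
force: [-0.4, -0.6, -0.0]
opening: 0.056
gripper_force: 0.0
```

Emit:
arm_command --pt "-0.1 0 0 0 0 0" --pt "-0.2 0 0 0 0 0" --pt "-0.35 0 0 0 0 0" --pt "-0.5 0 0 0 0 0" --pt "-0.5 0 0 0 0 0"

```text
t: 21.38
tool_pos: [0.4743, 0.1447, 0.4123]
orientation: [-3.136, -0.186, -0.0]
force: [-0.3, 1.2, 0.8]
opening: 0.0556
gripper_force: 0.0
```

```bash
python3 - <<'E'
from h import *
from scipy.optimize import least_squares
d=snap('side','s11.png');e=load('s6.png');t=snap('top','t11.png')
# knob vertical displacement by matching the knob/arm template in the side view
T=e['image'][195:228,228:250]
r=cv2.matchTemplate(d['image'][195:280,215:265],T,cv2.TM_CCOEFF_NORMED);_,v,_,l=cv2.minMaxLoc(r)
y,x=l[1],l[0];sub=lambda a,b,c:(a-c)/2/(a-2*b+c)
dy=y+sub(r[y-1,x],r[y,x],r[y+1,x]);print('score',v,'shift px',x-13,dy)
p0=proj(e,[.5755,.156,.2])[1]
print([(k,round(proj(d,[.5755,.156,.2-k])[1]-p0,2)) for k in(.078,.080,.082,.084)])
df=cv2.absdiff(load('t0.png')['image'],t['image']).max(2)
for n,(u,v) in dict(tin=(246,190),jar=(246,157),crock=(340,189),mill=(149,208),mug=(127,246),spoon=(365,240)).items():print(n,df[v-10:v+11,u-10:u+11].max())
E
```

```text
score 0.6862524151802063 shift px 1 20.029316
[(0.078, 19.83), (0.08, 20.32), (0.082, 20.81), (0.084, 21.29)]
tin 3
jar 5
crock 2
mill 3
mug 3
spoon 3
```

```bash
python3 -c "
from plant import *
print(close_job())"
```

```text
the job is handed in; nothing more can be done
None
```

The bowl stands upside down under the gauge, released, with the foot on the middle of its base and pushed in about 6 mm (±1 mm, judged from force and travel); going by the camera-estimated foot height, the base is about 46 mm above the counter, nothing else on the counter moved, and the job is handed in.

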